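# Clear down a cake-decorating bench: nest the cutters, load the sprinkle lane

## Task

Set the decorating bench back in order: nest the three round cutters on the round steel tray, the small one in the middle, the medium one over it and the large one over both, all standing flat. Put the two sprinkle tins on the sloping wheel lane, standing up, so that the yellow one rests against the red stop at the bottom and the blue one right behind it. Don't disturb the three cakes that stand between them.

Things in the scene. Friction and masses are not known exactly. Their poses are not given: they have to be found in the camera images.
- cutter_small: small pastry cutter: open steel ring 50 mm outside, 44 inside, 32 high, arched strap handle; straight red grip bar, 12 wide, 12 high, 50 long, centred 50 mm above the underside. Origin: centre of the underside; bar along x, z up. 60 g.
- cutter_medium: medium pastry cutter: open steel ring 72 mm outside, 66 inside, 32 high, arched strap handle; straight green grip bar, 12 wide, 12 high, 72 long, centred 76 mm above the underside. Origin: centre of the underside; bar along x, z up. 85 g. Passes over the small one, handle and all, at any yaw, 8 mm play all round.
- cutter_large: large pastry cutter: open steel ring 94 mm outside, 88 inside, 32 high, arched strap handle; straight white grip bar, 12 wide, 12 high, 94 long, centred 102 mm above the underside. Origin: centre of the underside; bar along x, z up. 115 g. Passes over the medium one, handle and all, at any yaw, 8 mm play all round.
- tin_yellow: the yellow sprinkle tin: closed round tin with yellow lid and band, 60 mm diameter, 75 mm high, about 200 g, stands upright loose on the bench. Origin: centre of its underside; z up.
- tin_blue: the blue sprinkle tin: closed round tin with blue lid and band, 60 mm diameter, 75 mm high, about 200 g, stands upright loose on the bench. Origin: centre of its underside; z up.
- tray: round steel tray for the cutters, fixed: 128 mm outside diameter, 122 mm inside, rim 12 mm high, flat floor 3 mm above the bench. Origin: centre of its underside on the bench.
- lane: Fixed flow lane 320 mm long: free orange wheels in a channel 74 mm wide, sloping 7 deg down its +x (about world x) to a red stop. Origin: on the bench under its middle. Wheel tops at z = 62 - 0.123 x (mm). Green guides rise 24 mm above them (y = +-46): hold tins high. A tin let go at the raised end (x = -100) rolls to x = +119 (underside centre) in 3 s, the next to +60.
- cake_white: finished cake in a brown paper case, with white icing and coloured sprinkles; 80 mm (top 85 mm) diameter, 91 mm high, loose, stands among the other things; to be left alone. Origin: centre of its underside.
- cake_chocolate: finished cake in a brown paper case, with dark chocolate icing and sprinkles; 80 mm (top 85 mm) diameter, 91 mm high, loose, stands among the other things; to be left alone. Origin: centre of its underside.
- cake_plain: finished cake in a brown paper case, with a bare golden-brown crust; 80 mm (top 85 mm) diameter, 91 mm high, loose, stands among the other things; to be left alone. Origin: centre of its underside.
Mind the look-alikes: they are no part of the job. Of the things that look like the tin_blue, the smaller one is meant.

How it is judged:
At the end, for the whole second after the job is handed in: Cutters flat on the tray (within 4 mm, 0.08 rad), nested: centres within 11 mm, the large within 16 mm of the tray's centre. Tins upright in the lane (12 mm of its middle, 0.22 rad), yellow within 13 mm of its place at the stop, blue within 15 mm of its place behind it. All at rest (z of cutter_small in the frame of tray between 0 and 0.007 m and angle between each of cutter_small, cutter_medium, cutter_large's own z axis and vertical below 0.08 rad and linear speed of each of cutter_small, cutter_medium, cutter_large, tin_yellow, tin_blue below 0.02 m/s and z of cutter_medium in the frame of tray between 0 and 0.007 m and z of cutter_large in the frame of tray between 0 and 0.007 m and horizontal distance between cutter_large and tray below 0.016 m and horizontal distance between cutter_medium and cutter_large below 0.011 m and horizontal distance between cutter_small and cutter_medium below 0.011 m and x of tin_yellow in the frame of lane between 0.105 and 0.132 m and y of tin_yellow in the frame of lane between -0.012 and 0.012 m and z of tin_yellow in the frame of lane between 0.035 and 0.066 m and angle between each of tin_yellow, tin_blue's own z axis and vertical below 0.22 rad and x of tin_blue in the frame of lane between 0.043 and 0.075 m and y of tin_blue in the frame of lane between -0.012 and 0.012 m and z of tin_blue in the frame of lane between 0.035 and 0.066 m); the robot touches nothing.
It fails at once if the cake white is shifted more than 20 mm or tipped (distance of cake_white from where it was at the start of the episode above 0.02 m or angle between cake_white's own z axis and vertical above 0.3 rad).
It fails at once if the cake chocolate is shifted more than 20 mm or tipped (distance of cake_chocolate from where it was at the start of the episode above 0.02 m or angle between cake_chocolate's own z axis and vertical above 0.3 rad).
It fails at once if the cake plain is shifted more than 20 mm or tipped (distance of cake_plain from where it was at the start of the episode above 0.02 m or angle between cake_plain's own z axis and vertical above 0.3 rad).
It also fails if it takes over 134 s, if anything falls off the work surface, if the arm or the gripper's body presses on something with over 40 N, if the wrist force passes 120 N, or if a joint passes its speed limit or range.

## Robot

A 7-joint arm with a two-finger parallel gripper is mounted at the origin on the work surface. World frame = base frame: x ahead of the robot, y to its left, z up, the work surface at z = 0. Lengths are in m, angles in rad, forces in N, time in s.
With the tool pointing down it reaches from about 0.4 to 0.9 m from the base axis. Payload 5.5 kg.
Tool frame: the origin (TCP) lies on the mounting face of the last link; the fingertips stand 173 mm ahead of it and the grasp point (between the pads) lies 155 mm ahead of it (robot.grip_point_offset is the distance from the TCP to the grasp point, in m); z points along the fingers, y is the line along which they close (so a half turn about z gives the same grasp; the last joint's range is limited). The gripper opens to 85 mm and grips with 20 to 120 N. Pads are 22 mm wide; open, the fingers measure 114 mm over their backs; the gripper's body (76 mm by 85 mm) begins 54 mm behind the grasp point. The pads swing forward as they close: fully open they stand 13 mm farther back than shut.
Start: joints at [-1.051, 0.501, -0.427, 1.55, 0.221, 1.138, -0.21], TCP at [0.165, 0.629, 0.405] pointing down, gripper open.
Joint ranges: [-2.88, 2.88], [-0.31, 2.03], [-1.54, 1.56], [0.2, 2.42], [-1.41, 4.55], [0.19, 2.02], [-2.57, 2.57]. Speed limits (rad/s): [2.57, 2.57, 3.14, 3.14, 3.14, 3.14, 3.14].

## Interface

Orientations are given as a 3x3 rotation matrix whose columns are the frame's x, y, z axes.
In Python, from workcell import robot, get_image gives the robot as it stands.
- The arm moves only by the tool play_rows, never from a script. Its argument "moves" is one flat list of numbers, 7 for each row, row after row: the shift along the tool's x, y, z in mm, then the turn, a rotation vector about the tool's x, y, z in degrees, then the closure, from 0 (fully open) to 1 (shut). A call has 1 to 12 rows; each row shifts and turns the commanded pose from where the row before left it, along the tool's axes as they then stand; what a row does not reach is not made up. A row lasts 1/12 s, in which the tool goes at most 41.7 mm and 7.16 degrees, less where a joint would pass 70% of its speed; a pose out of reach is approached as far as the arm can. A call is refused whole if a number of a shift passes 41.7 or a number of a turn 7.16, either way. A call with a gripper value outside its range is refused whole. The fingers move at their own pace and stop on an object; "grip_force" is the grip in N (left out, the last holds). Time passes only in rows, so rows that do not move let the fingers close. It gives the time, the measured TCP pose, the force, the opening and the grip force at its end, in the units of the state.
- robot.sense(): the state, without advancing time (a new reading comes with each control period).
- get_image(name): name is "scene" or "top" or "wrist"; returns a dict with "img" (384x512x3 uint8, blue, green, red), "z_map" (384x512 float32, m along the optical axis (not along the pixel's ray), 0 where there is no reading), "camera_matrix" (3x3 intrinsics, pixels), "world_from_camera" (4x4, takes a point from camera to world coordinates); the wrist camera has in their place "hand_eye" (4x4, takes a point from camera to tool coordinates, whose origin is the TCP and whose axes are the flange's). Camera axes: x right, y down, z forward; pixel columns grow to the right and rows downward; lengths in m; the calibration is good to about 2 mm. A picture is of the moment at which its call begins: read the wrist's pose just before it.
- robot.job_done(): hands the job in; it is judged then, once.
The state is a dict: "clock": time; "joint_positions": joint angles; "dq": joint speeds; "effort": joint torques, N m; "tcp_pos": TCP position; "eef_rot": TCP orientation; "contact_force": force on the tool from outside, world axes, zero at the start; "wrist_torque": the same for the moment, N m; "width": finger opening in m; "gripper_force": force on a finger pad.
Only numpy, scipy, OpenCV 4.12 (cv2) and the standard library are available. Lean on these libraries where they do the work, as an engineer would, in place of code of your own. Each camera call takes 0.05 s, during which the arm holds its last target. There are 200 camera calls.

## Working session

There is one attempt and no reset: what is moved stays moved. The work goes in short steps, Python scripts to look and compute and a tool call to move; the robot and the scene stay as the last step left them, time stands still between calls to the robot, and variables do not carry over. Pictures are saved under pics/ and viewed, at most 14 in all, crops included, and the job is handed in when it is done.

Besides the shell and the picture viewer there is one more tool, called after "Request:" as name(argument=value, ...), one argument or row to a line, values as JSON. play_rows: Moves the arm, as the interface text tells. Its arguments: {"type":"object","properties":{"moves":{"type":"array","items":{"type":"number"}},"grip_force":{"type":"number"}},"required":["moves"]}

```bash
mkdir -p pics; ls; python3 - <<'E'
from workcell import robot, get_image
import cv2,numpy as np
s=robot.sense(); print(s['clock'],s['tcp_pos'],np.round(s['eef_rot'],3),s['width'])
for n in ("top","scene"):
    d=get_image(n); cv2.imwrite(f'pics/{n}0.png',d['img']); np.savez(f'{n}0.npz',**d)
    print(n,d['camera_matrix'].tolist(),np.round(d['world_from_camera'],3).tolist())
E
```

```text
pics
0.0 [0.16502946 0.6283199  0.40362468] [[-0.967  0.254 -0.001]
 [ 0.254  0.967 -0.002]
 [ 0.    -0.002 -1.   ]] 0.08571843135010947
top [[435.72971955817076, 0.0, 258.7212058102074], [0.0, 435.72971955817076, 187.4765162340617], [0.0, 0.0, 1.0]] [[-0.118, -0.969, 0.218, 0.338], [-0.993, 0.114, -0.03, 0.006], [0.004, -0.22, -0.975, 1.061], [0.0, 0.0, 0.0, 1.0]]
scene [[381.77572339558867, 0.0, 257.2180431429642], [0.0, 381.77572339558867, 190.22984918679444], [0.0, 0.0, 1.0]] [[0.504, 0.521, -0.689, 1.105], [0.864, -0.302, 0.403, -0.327], [0.002, -0.798, -0.602, 0.522], [0.0, 0.0, 0.0, 1.0]]
```

View pics/top0.png

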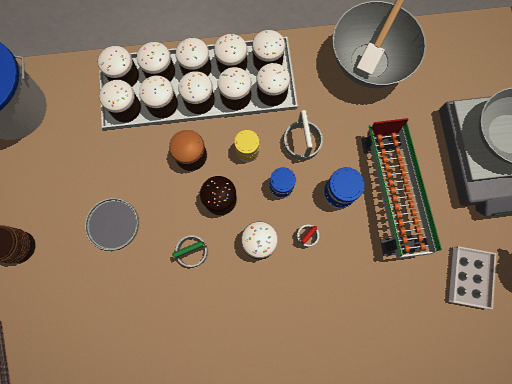

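View pics/scene0.png

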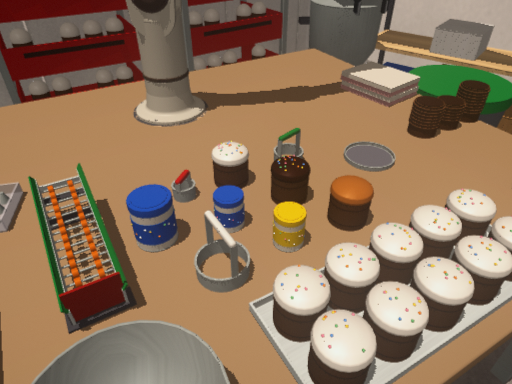

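Top view: tray (112,224), medium/green (191,250), small/red (308,235), large/white (303,138), yellow (247,145), small blue tin (283,182), big blue look-alike (345,187). The lane is about (405,190) with its red stop at (389,127). Cakes are at (187,148), (218,195) and (260,240).

```bash
cat > h.py <<'E'
import numpy as np,cv2
def pts(d,T=None):
    K=d['camera_matrix'];T=d['world_from_camera'] if T is None else T
    z=d['z_map'];v,u=np.mgrid[:z.shape[0],:z.shape[1]]
    c=np.stack([(u-K[0,2])/K[0,0]*z,(v-K[1,2])/K[1,1]*z,z],-1)
    w=c@T[:3,:3].T+T[:3,3]; w[z==0]=np.nan
    return w
def stat(w,m,lab):
    p=w[m]; p=p[~np.isnan(p).any(1)]
    med=np.median(p,0); p=p[np.linalg.norm(p-med,axis=1)<.08]
    mm=(p[:,:2].min(0)+p[:,:2].max(0))/2
    c=p.mean(0); ev,V=np.linalg.eigh(np.cov(p[:,:2].T)); a=V[:,1]
    (cc,r)=cv2.minEnclosingCircle((p[:,:2]*1000).astype(np.float32))
    print(lab,len(p),'mean',np.round(c*1e3,1),'mid',np.round(mm*1e3,1),'circ',np.round(cc,1),round(r,1),'ext',np.round(np.sqrt(ev)*1e3,1),'yaw',round(np.degrees(np.arctan2(a[1],a[0])),1))
E
python3 - <<'E'
import numpy as np,cv2
from h import *
d=dict(np.load('top0.npz'));w=pts(d);hsv=cv2.cvtColor(d['img'],cv2.COLOR_BGR2HSV)
H,S,V=[hsv[...,i].astype(int) for i in range(3)]
v,u=np.mgrid[:384,:512]; Z=w[...,2]
def near(x,y,r): return np.hypot(u-x,v-y)<r
print('bench',np.nanmedian(Z[330:370,200:400]))
stat(w,near(308,235,18)&(Z>.038)&((H<8)|(H>170))&(S>150),'small')
stat(w,near(189,250,24)&(Z>.06)&(H>45)&(H<85)&(S>100),'medium')
stat(w,near(305,135,30)&(Z>.09),'large')
for (x,y,l) in ((247,143,'yel'),(283,180,'blue'),(345,185,'bigblue')):
    m=near(x,y,24)&(Z>.06); print(np.nanpercentile(Z[m],[50,95])); stat(w,m&(Z>np.nanpercentile(Z[m],50)-.006),l)
for (x,y,l) in ((187,148,'plain'),(218,195,'choc'),(260,240,'white')):
    m=near(x,y,24)&(Z>.055); stat(w,m,l)
stat(w,near(112,224,32)&(Z>.008)&(Z<.02),'tray rim')
for a,b,c_ in (('red', (H<8)|(H>172),0.03),('green',(H>45)&(H<85),0.03)):
    m=(u>360)&(u<445)&(v>110)&(v<265)&b&(S>120)&(Z>c_); p=w[m]; print(a,np.round(np.nanmin(p,0)*1e3),np.round(np.nanmax(p,0)*1e3))
    np.save(a+'.npy',p)
m=(u>360)&(u<445)&(v>110)&(v<265)&(H>=5)&(H<18)&(S>200)&(V>150)&(Z>.035); p=w[m];p=p[~np.isnan(p).any(1)];stat(w,m,'orange');print(len(p))
r=cv2.minAreaRect((p[:,:2]*1000).astype(np.float32));print(r)
g=np.load('green.npy');print(cv2.minAreaRect((g[:,:2]*1000).astype(np.float32)))
A=np.c_[p[:,:2],np.ones(len(p))];print(np.linalg.lstsq(A,p[:,2],rcond=None)[0])
E
```

```text
bench -0.0008263007904032449
small 104 mean [ 440.4 -127.2   54.7] mid [ 440.7 -127.3] circ [ 440.8 -126.9] 24.1 ext [ 3.4 13.7] yaw 131.7
medium 171 mean [436.8 149.2  80.2] mid [437.7 149.8] circ [437.6 149.7] 35.0 ext [ 3.5 19.9] yaw 106.2
large 223 mean [ 677.1 -148.9  105.8] mid [ 679.1 -149.4] circ [ 679.3 -148.4] 46.9 ext [ 3.7 27.8] yaw -178.1
[0.07450266 0.07712813]
yel 480 mean [673.7  -8.4  74.5] mid [674.4  -8.1] circ [674.8  -9.2] 30.4 ext [14.9 15.2] yaw 169.5
[0.07462207 0.07773861]
blue 501 mean [571.3 -81.8  74.7] mid [571.6 -82.1] circ [572.1 -82.2] 30.0 ext [14.9 15.1] yaw 142.2
[0.10000338 0.10298825]
bigblue 952 mean [ 538.4 -221.7  100.2] mid [ 539.1 -221.9] circ [ 539.2 -222.5] 40.1 ext [19.9 20.1] yaw 144.6
plain 970 mean [673.9 132.7  84. ] mid [678.3 134.2] circ [678.5 134.1] 41.7 ext [20.6 20.8] yaw -175.4
choc 1006 mean [554.4  71.   84.6] mid [557.4  71.4] circ [558.1  71.8] 42.2 ext [20.6 20.7] yaw -148.2
white 1072 mean [438.6 -11.   84.9] mid [440.6 -11.2] circ [440.3 -11. ] 41.9 ext [20.6 20.8] yaw 102.9
tray rim 233 mean [528.  341.8  11. ] mid [526.7 339.1] circ [527.2 339.2] 64.5 ext [42.  45.2] yaw 65.0
red [ 378. -395.   30.] [ 683. -312.   93.]
green [ 367. -403.   58.] [ 683. -307.  105.]
orange 178 mean [ 505.9 -354.9   62.1] mid [ 510.6 -355.4] circ [ 510.6 -351.6] 77.5 ext [18.2 43.3] yaw -178.8
335
((520.4031982421875, -355.1158447265625), (287.7166748046875, 45.45220184326172), 0.339912474155426)
((524.964111328125, -355.20758056640625), (315.7918395996094, 94.52716827392578), 0.34268081188201904)
[-0.12453918  0.00425828  0.12649424]
```

```bash
cat > plan.py <<'E'
import sys,numpy as np
from workcell import robot
def yawof(R): return np.degrees(np.arctan2(R[1,1],R[0,1]))
def plan(pts,yaw=None):
    """pts: world TCP targets in mm; yaw: wanted direction of tool y, deg. Nominal tool pointing straight down."""
    s=robot.sense(); p=s['tcp_pos']*1e3; y0=yawof(s['eef_rot'])
    print('t %.2f p %s yaw %.1f tilt %s w %.1f q7 %.2f'%(s['clock'],np.round(p,1),y0,np.round(s['eef_rot'][:2,2],4),s['width']*1e3,s['joint_positions'][6]))
    if yaw is None: yaw=y0
    d=(yaw-y0+180)%360-180
    if abs(d)>.3: n=int(np.ceil(abs(d)/7.0)); print('turn z %.2f x %d'%(-d/n,n))
    a=np.radians(yaw); Y=np.array([np.cos(a),np.sin(a),0]);Z=np.array([0,0,-1.]);X=np.cross(Y,Z)
    for t in pts:
        e=np.array(t,float)-p; v=np.array([X@e,Y@e,Z@e]); n=max(1,int(np.ceil(np.abs(v).max()/40))); print('shift',np.round(v/n,1),'x',n,'total',np.round(v,1)); p=np.array(t,float)
E
python3 -c "
from plan import *
plan([(450,300,400),(440.7,-127.2,400),(440.7,-127.2,207)],41.7)"
```

```text
t 0.10 p [165.  628.4 403.8] yaw 75.3 tilt [-0.0005 -0.0017] w 85.5 q7 -0.21
turn z 6.72 x 5
shift [-39.5  -0.5   0.3] x 11 total [-434.7   -5.7    3.8]
shift [-39.1 -36.4   0. ] x 8 total [-312.8 -291.1    0. ]
shift [ 0.   0.  38.6] x 5 total [  0.   0. 193.]
```

```bash
sed -i 's/np.abs(v).max()\/40/np.linalg.norm(v)\/40/' plan.py
```

Request:
play_rows(
  moves=[0,0,0,0,0,6.72,0,0,0,0,0,0,6.72,0,0,0,0,0,0,6.72,0,0,0,0,0,0,6.72,0,0,0,0,0,0,6.72,0,0,0,0,0,0,0,0],
  grip_force=40,
)

```text
clock: 0.6
tcp_pos: [0.1649, 0.6285, 0.4042]
eef_rot: [[-0.662, 0.749, -0.0], [0.749, 0.662, -0.001], [-0.001, -0.001, -1.0]]
contact_force: [-0.4, -0.5, -0.5]
width: 0.0854
gripper_force: 0.0
```

Request:
play_rows(
  moves=[-39.5,-0.5,0,0,0,0,0,-39.5,-0.5,0,0,0,0,0,-39.5,-0.5,0,0,0,0,0,-39.5,-0.5,0,0,0,0,0,-39.5,-0.5,0,0,0,0,0,-39.5,-0.5,0,0,0,0,0,-39.5,-0.5,0,0,0,0,0,-39.5,-0.5,0,0,0,0,0,-39.5,-0.5,0,0,0,0,0,-39.5,-0.5,0,0,0,0,0,-39.5,-0.5,0,0,0,0,0,0,0,0,0,0,0,0],
)

```text
clock: 1.6
tcp_pos: [0.4557, 0.2925, 0.4045]
eef_rot: [[-0.659, 0.752, 0.003], [0.752, 0.659, -0.005], [-0.005, -0.001, -1.0]]
contact_force: [0.7, 0.2, -0.4]
width: 0.0851
gripper_force: 0.0
```

Request:
play_rows(
  moves=[-28.4,-26.5,0,0,0,0,0,-28.4,-26.5,0,0,0,0,0,-28.4,-26.5,0,0,0,0,0,-28.4,-26.5,0,0,0,0,0,-28.4,-26.5,0,0,0,0,0,-28.4,-26.5,0,0,0,0,0,-28.4,-26.5,0,0,0,0,0,-28.4,-26.5,0,0,0,0,0,-28.4,-26.5,0,0,0,0,0,-28.4,-26.5,0,0,0,0,0,-28.4,-26.5,0,0,0,0,0,0,0,0,0,0,0,0],
)

```text
clock: 2.6
tcp_pos: [0.4388, -0.1341, 0.405]
eef_rot: [[-0.66, 0.751, 0.0], [0.751, 0.66, -0.004], [-0.003, -0.002, -1.0]]
contact_force: [1.3, -0.0, 0.7]
width: 0.0855
gripper_force: 0.0
```

```bash
python3 -c "
from plan import *
plan([(440.7,-127.2,300),(440.7,-127.2,207)],41.7)
from workcell import get_image
import cv2
cv2.imwrite('pics/w1.png',get_image('wrist')['img'])"
```

```text
t 2.60 p [ 438.8 -134.1  405. ] yaw 41.3 tilt [ 0.0004 -0.0039] w 85.5 q7 0.98
turn z -0.39 x 1
shift [ 1.3  2.  35. ] x 3 total [  3.9   6.  105. ]
shift [ 0.  0. 31.] x 3 total [ 0.  0. 93.]
```

Request:
play_rows(
  moves=[1.3,2,35,0,0,0,0,1.3,2,35,0,0,0,0,1.3,2,35,0,0,0,0,0,0,0,0,0,0,0,0,0,0,0,0,0,0],
)

```text
clock: 3.07
tcp_pos: [0.4411, -0.1184, 0.2984]
eef_rot: [[-0.668, 0.745, -0.005], [0.745, 0.668, 0.001], [0.004, -0.003, -1.0]]
contact_force: [0.1, -0.6, 0.2]
width: 0.0853
gripper_force: 0.0
```

```bash
python3 - <<'E'
from plan import *
plan([(440.7,-127.2,207)],41.7)
from workcell import get_image
import cv2
from h import *
s=robot.sense();d=get_image('wrist');cv2.imwrite('pics/w2.png',d['img'])
T=np.eye(4);T[:3,:3]=s['eef_rot'];T[:3,3]=s['tcp_pos'];w=pts(d,T@d['hand_eye'])
hsv=cv2.cvtColor(d['img'],cv2.COLOR_BGR2HSV).astype(int);H,S,V=hsv[...,0],hsv[...,1],hsv[...,2]
stat(w,(w[...,2]>.038)&(w[...,2]<.065)&((H<8)|(H>170))&(S>150)&(np.hypot(w[...,0]-.44,w[...,1]+.127)<.05),'small')
E
```

```text
t 3.07 p [ 441.1 -118.4  298.4] yaw 41.9 tilt [-0.0053  0.0011] w 85.3 q7 1.00
shift [-2.1 -2.  30.5] x 3 total [-6.3 -6.1 91.4]
small 828 mean [ 440.2 -127.2   53.5] mid [ 440.9 -128.2] circ [ 440.5 -128.4] 24.2 ext [ 3.4 13.5] yaw 131.0
```

View pics/w2.png

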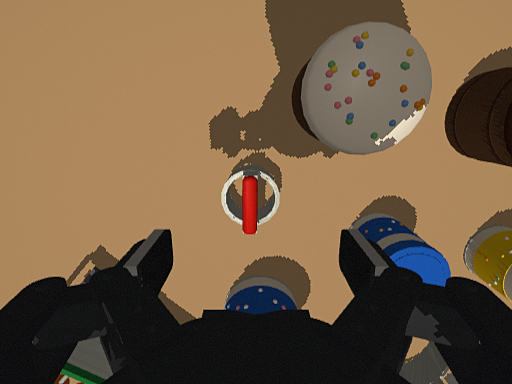

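Wrist view: the red bar is vertical at (250,205), centred between the fingers, so the yaw is right. The earlier offset was overshoot before the arm settled.

Request:
play_rows(
  moves=[-2.1,-2,30,0,0,0,0,-2.1,-2,30,0,0,0,0,-2.1,-2,30,0,0,0,0,0,0,0,0,0,0,0,0,0,0,0,0,0,0,0,0,0,0,0,0,0],
)

```text
clock: 3.62
tcp_pos: [0.4431, -0.1286, 0.2121]
eef_rot: [[-0.665, 0.747, 0.004], [0.747, 0.665, -0.0], [-0.003, 0.002, -1.0]]
contact_force: [0.7, 0.2, 1.0]
width: 0.0853
gripper_force: 0.0
```

Request:
play_rows(
  moves=[0,0,0,0,0,0,1,0,0,0,0,0,0,1,0,0,0,0,0,0,1,0,0,0,0,0,0,1,0,0,0,0,0,0,1,0,0,0,0,0,0,1,0,0,0,0,0,0,1,0,0,0,0,0,0,1,0,0,0,0,0,0,1,0,0,0,0,0,0,1],
)

```text
clock: 4.45
tcp_pos: [0.4418, -0.1283, 0.2099]
eef_rot: [[-0.665, 0.747, 0.0], [0.747, 0.665, 0.0], [-0.0, 0.0, -1.0]]
contact_force: [-0.6, 1.1, 5.4]
width: 0.0112
gripper_force: 41.4
```

```bash
python3 -c "
from plan import *
plan([(440.7,-127.2,400),(527,339,400),(527,339,213)],41.7)"
```

```text
t 4.45 p [ 441.8 -128.3  209.9] yaw 41.7 tilt [0.0002 0.0001] w 11.2 q7 1.06
shift [  0.3  -0.  -38. ] x 5 total [ 1.600e+00 -1.000e-01 -1.901e+02]
shift [24.2 31.2  0. ] x 12 total [290.7 374.6   0. ]
shift [ 0.   0.  37.4] x 5 total [  0.   0. 187.]
```

Request:
play_rows(
  moves=[0,0,-38,0,0,0,1,0,0,-38,0,0,0,1,0,0,-38,0,0,0,1,0,0,-38,0,0,0,1,0,0,-38,0,0,0,1,0,0,0,0,0,0,1],
)

```text
clock: 4.95
tcp_pos: [0.4439, -0.1293, 0.4065]
eef_rot: [[-0.665, 0.747, 0.012], [0.747, 0.665, -0.002], [-0.009, 0.008, -1.0]]
contact_force: [0.6, -0.6, 0.3]
width: 0.0112
gripper_force: 40.6
```

Request:
play_rows(
  moves=[23.6,31.1,0,0,0,0,1,23.6,31.1,0,0,0,0,1,23.6,31.1,0,0,0,0,1,23.6,31.1,0,0,0,0,1,23.6,31.1,0,0,0,0,1,23.6,31.1,0,0,0,0,1,23.6,31.1,0,0,0,0,1,23.6,31.1,0,0,0,0,1,23.6,31.1,0,0,0,0,1,23.6,31.1,0,0,0,0,1,23.6,31.1,0,0,0,0,1,23.6,31.1,0,0,0,0,1],
)

```text
clock: 5.95
tcp_pos: [0.5319, 0.3329, 0.3986]
eef_rot: [[-0.665, 0.747, -0.001], [0.747, 0.665, -0.001], [0.0, -0.001, -1.0]]
contact_force: [0.9, -0.0, -0.0]
width: 0.0109
gripper_force: 40.6
```

Request:
play_rows(
  moves=[0,0,35,0,0,0,1,0,0,35,0,0,0,1,0,0,35,0,0,0,1,0,0,0,0,0,0,1,0,0,0,0,0,0,1,0,0,0,0,0,0,1,0,0,0,0,0,0,1,0,0,0,0,0,0,1],
)

```text
clock: 6.62
tcp_pos: [0.533, 0.3318, 0.2975]
eef_rot: [[-0.665, 0.747, 0.004], [0.747, 0.665, 0.003], [-0.001, 0.005, -1.0]]
contact_force: [-0.1, 0.4, 0.4]
width: 0.0109
gripper_force: 40.5
```

```bash
python3 -c "
from plan import *
plan([(528,338,214)],41.7)"
```

```text
t 6.62 p [533.  331.8 297.5] yaw 41.7 tilt [0.0039 0.0027] w 10.9 q7 0.08
shift [ 2.7  0.1 27.8] x 3 total [ 8.   0.4 83.5]
```

Request:
play_rows(
  moves=[2.7,0,26,0,0,0,1,2.7,0,26,0,0,0,1,2.7,0,26,0,0,0,1,0,0,5,0,0,0,1,0,0,0,0,0,0,1,0,0,0,0,0,0,1,0,0,0,0,0,0,1],
)

```text
clock: 7.2
tcp_pos: [0.5272, 0.3376, 0.2133]
eef_rot: [[-0.665, 0.747, 0.002], [0.747, 0.665, 0.001], [-0.0, 0.002, -1.0]]
contact_force: [-0.7, 1.0, -0.1]
width: 0.0108
gripper_force: 41.3
```

```bash
python3 -c "
from plan import *
plan([(528,338,214)],41.7); print(robot.sense()['contact_force'])"
```

```text
t 7.20 p [527.2 337.6 213.3] yaw 41.7 tilt [0.002  0.0013] w 10.8 q7 0.06
shift [-0.2  0.8 -0.7] x 1 total [-0.2  0.8 -0.7]
[-0.73778149  0.99305402 -0.06534175]
```

Request:
play_rows(
  moves=[0,0,0,0,0,0,0,0,0,0,0,0,0,0,0,0,0,0,0,0,0,0,0,0,0,0,0,0,0,0,0,0,0,0,0,0,0,0,0,0,0,0,0,0,-37,0,0,0,0,0,0,-37,0,0,0,0,0,0,-37,0,0,0,0,0,0,-37,0,0,0,0,0,0,-37,0,0,0,0],
)

```text
clock: 8.12
tcp_pos: [0.5263, 0.3372, 0.3984]
eef_rot: [[-0.665, 0.747, -0.0], [0.747, 0.665, -0.0], [0.0, -0.0, -1.0]]
contact_force: [1.3, 1.3, -0.6]
width: 0.0856
gripper_force: 0.0
```

Request:
play_rows(
  moves=[0,0,0,0,0,6.43,0,0,0,0,0,0,6.43,0,0,0,0,0,0,6.43,0,0,0,0,0,0,6.43,0,0,0,0,0,0,0,0,0,0,0,0,0,0,0],
)

```text
clock: 8.62
tcp_pos: [0.5264, 0.3374, 0.3966]
eef_rot: [[-0.278, 0.96, -0.0], [0.96, 0.278, -0.0], [-0.0, -0.0, -1.0]]
contact_force: [-0.1, 0.2, 0.6]
width: 0.0853
gripper_force: 0.0
```

```bash
python3 - <<'E'
from plan import *
plan([(437.4,149.6,300),(437.4,149.6,236)],16)
from workcell import get_image
import cv2
from h import *
d=get_image('top');w=pts(d);hsv=cv2.cvtColor(d['img'],cv2.COLOR_BGR2HSV).astype(int);H,S,V=hsv[...,0],hsv[...,1],hsv[...,2]
cv2.imwrite('pics/t2.png',d['img'])
stat(w,(w[...,2]>.038)&(w[...,2]<.07)&((H<8)|(H>170))&(S>150)&(np.hypot(w[...,0]-.527,w[...,1]-.339)<.06),'small')
stat(w,(w[...,2]>.06)&(H>45)&(H<85)&(S>100)&(np.hypot(w[...,0]-.437,w[...,1]-.15)<.06),'medium')
E
```

```text
t 8.62 p [526.4 337.4 396.6] yaw 16.2 tilt [-0.0001 -0.0003] w 85.3 q7 -0.33
shift [-26.  -22.9  16.1] x 6 total [-156.  -137.3   96.6]
shift [ 0.  0. 32.] x 2 total [ 0.  0. 64.]
small 116 mean [525.7 336.4  57. ] mid [525.9 337.4] circ [526.8 337.2] 23.6 ext [ 3.6 13.5] yaw 131.8
medium 172 mean [436.8 149.4  80.6] mid [437.8 149.6] circ [437.6 149.6] 34.8 ext [ 3.5 20. ] yaw 106.0
```

Request:
play_rows(
  moves=[-26,-22.9,16,0,0,0,0,-26,-22.9,16,0,0,0,0,-26,-22.9,16,0,0,0,0,-26,-22.9,16,0,0,0,0,-26,-22.9,16,0,0,0,0,-26,-22.9,16,0,0,0,0,0,0,0,0,0,0,0,0,0,0,0,0,0,0,0,0,0,0,0,0,0,0,0,0,0,0,0,0,0,0,0,0,0,0,0],
)

```text
clock: 9.58
tcp_pos: [0.4382, 0.1509, 0.3013]
eef_rot: [[-0.277, 0.961, 0.002], [0.961, 0.277, 0.001], [0.001, 0.002, -1.0]]
contact_force: [-0.6, 0.3, 0.2]
width: 0.0852
gripper_force: 0.0
```

```bash
python3 -c "
from plan import *
plan([(437.4,149.6,235)],16.1)"
```

```text
t 9.58 p [438.2 150.9 301.3] yaw 16.1 tilt [0.0017 0.0011] w 85.2 q7 -0.09
shift [-0.5 -0.6 33.2] x 2 total [-1.  -1.1 66.3]
```

Request:
play_rows(
  moves=[-0.5,-0.5,33,0,0,0,0,-0.5,-0.5,32,0,0,0,0,0,0,0,0,0,0,0,0,0,0,0,0,0,0,0,0,0,0,0,0,1,0,0,0,0,0,0,1,0,0,0,0,0,0,1,0,0,0,0,0,0,1,0,0,0,0,0,0,1,0,0,0,0,0,0,1,0,0,0,0,0,0,1,0,0,0,0,0,0,1],
)

```text
clock: 10.58
tcp_pos: [0.4371, 0.1485, 0.2361]
eef_rot: [[-0.275, 0.961, 0.001], [0.961, 0.275, 0.001], [0.0, 0.001, -1.0]]
contact_force: [0.2, 0.0, 2.6]
width: 0.0109
gripper_force: 42.5
```

```bash
python3 -c "
from plan import *
plan([(437.4,149.6,390),(527,338,390)],16.1)"
```

```text
t 10.58 p [437.1 148.5 236.1] yaw 16.0 tilt [0.0011 0.0005] w 10.9 q7 -0.09
shift [  0.2   0.2 -38.5] x 4 total [   1.     0.6 -153.9]
shift [26.  23.1  0. ] x 6 total [156.2 138.3   0. ]
```

Request:
play_rows(
  moves=[0,0,-38.5,0,0,0,1,0,0,-38.5,0,0,0,1,0,0,-38.5,0,0,0,1,0,0,-38.5,0,0,0,1,26,23.1,0,0,0,0,1,26,23.1,0,0,0,0,1,26,23.1,0,0,0,0,1,26,23.1,0,0,0,0,1,26,23.1,0,0,0,0,1,26,23.1,0,0,0,0,1,0,0,0,0,0,0,1,0,0,0,0,0,0,1],
)

```text
clock: 11.58
tcp_pos: [0.5265, 0.3385, 0.3883]
eef_rot: [[-0.278, 0.961, -0.002], [0.961, 0.278, -0.0], [0.0, -0.002, -1.0]]
contact_force: [0.1, -0.4, -1.4]
width: 0.0111
gripper_force: 42.0
```

Request:
play_rows(
  moves=[0,0,25,0,0,0,1,0,0,25,0,0,0,1,0,0,0,0,0,0,1,0,0,0,0,0,0,1,0,0,0,0,0,0,1,0,0,0,0,0,0,1],
)

```text
clock: 12.08
tcp_pos: [0.5277, 0.3363, 0.3416]
eef_rot: [[-0.275, 0.962, 0.002], [0.962, 0.274, 0.001], [0.001, 0.003, -1.0]]
contact_force: [0.1, 0.9, -0.1]
width: 0.0113
gripper_force: 42.0
```

```bash
python3 -c "
from plan import *
plan([(526.5,337,239.5)],16)"
```

```text
t 12.08 p [527.7 336.3 341.6] yaw 15.9 tilt [0.0023 0.0014] w 11.3 q7 -0.34
shift [ 0.3 -0.3 34. ] x 3 total [  1.   -0.9 102.1]
```

Request:
play_rows(
  moves=[0,0,20,0,0,0,1,0,0,20,0,0,0,1,0,0,20,0,0,0,1,0,0,20,0,0,0,1,0,0,15,0,0,0,1,0,0,5,0,0,0,1,0,0,0,0,0,0,1,0,0,0,0,0,0,1,0,0,0,0,0,0,1],
)

```text
clock: 12.83
tcp_pos: [0.5276, 0.3369, 0.2413]
eef_rot: [[-0.275, 0.961, 0.002], [0.961, 0.275, 0.001], [0.001, 0.002, -1.0]]
contact_force: [0.7, -0.2, -0.4]
width: 0.0111
gripper_force: 42.0
```

```bash
python3 -c "
from plan import *
plan([(526.5,337,239.5)],16);print(robot.sense()['contact_force'])"
```

```text
t 12.83 p [527.6 336.9 241.3] yaw 16.0 tilt [0.0019 0.0015] w 11.1 q7 -0.34
shift [ 0.4 -1.   1.8] x 1 total [ 0.4 -1.   1.8]
[ 0.74922315 -0.24904963 -0.37987937]
```

Request:
play_rows(
  moves=[0,0,2,0,0,0,1,0,0,0,0,0,0,1,0,0,0,0,0,0,0,0,0,0,0,0,0,0,0,0,0,0,0,0,0,0,0,0,0,0,0,0,0,0,0,0,0,0,0,0,0,0,0,0,0,0,0,0,-40,0,0,0,0,0,0,-40,0,0,0,0,0,0,-40,0,0,0,0,0,0,-40,0,0,0,0],
)

```text
clock: 13.83
tcp_pos: [0.5268, 0.3362, 0.3991]
eef_rot: [[-0.275, 0.961, -0.001], [0.961, 0.275, -0.001], [-0.0, -0.001, -1.0]]
contact_force: [1.0, 0.7, 0.3]
width: 0.0853
gripper_force: 0.0
```

Request:
play_rows(
  moves=[0,0,0,0,0,-6.9,0,0,0,0,0,0,-6.9,0,0,0,0,0,0,-6.9,0,0,0,0,0,0,-6.9,0,0,0,0,0,0,-6.9,0,0,0,0,0,0,-6.9,0,0,0,0,0,0,-6.9,0,0,0,0,0,0,-6.9,0,0,0,0,0,0,-6.9,0,0,0,0,0,0,-6.9,0,0,0,0,0,0,-6.9,0,0,0,0,0,0,0,0],
)

```text
clock: 14.83
tcp_pos: [0.5271, 0.3362, 0.3975]
eef_rot: [[-0.999, -0.037, -0.0], [-0.037, 0.999, -0.0], [0.0, -0.0, -1.0]]
contact_force: [-0.2, 0.2, 0.3]
width: 0.0856
gripper_force: 0.0
```

```bash
python3 - <<'E'
from plan import *
plan([(678.5,-149,400),(678.5,-149,261)],92)
from workcell import get_image
import cv2
from h import *
d=get_image('top');w=pts(d);hsv=cv2.cvtColor(d['img'],cv2.COLOR_BGR2HSV).astype(int);H,S,V=hsv[...,0],hsv[...,1],hsv[...,2]
cv2.imwrite('pics/t3.png',d['img'])
stat(w,(w[...,2]>.06)&(w[...,2]<.1)&(H>45)&(H<85)&(S>100)&(np.hypot(w[...,0]-.527,w[...,1]-.339)<.06),'medium')
stat(w,(w[...,2]>.09)&(w[...,2]<.12)&(S<60)&(np.hypot(w[...,0]-.678,w[...,1]+.149)<.06),'large')
E
```

```text
t 14.83 p [527.1 336.2 397.5] yaw 92.1 tilt [-0.0004 -0.    ] w 85.6 q7 0.89
shift [-10.3 -37.7  -0.2] x 13 total [-134.4 -490.2   -2.5]
shift [ 0.   0.  34.8] x 4 total [  0.   0. 139.]
medium 167 mean [526.8 337.   83.3] mid [527.9 337.9] circ [527.6 337.9] 35.4 ext [ 3.3 20.2] yaw 106.3
large 212 mean [ 677.5 -149.3  106. ] mid [ 679.5 -149.5] circ [ 679.5 -151.1] 47.5 ext [ 3.6 28. ] yaw -178.0
```

Request:
play_rows(
  moves=[-10.3,-37.7,0,0,0,0,0,-10.3,-37.7,0,0,0,0,0,-10.3,-37.7,0,0,0,0,0,-10.3,-37.7,0,0,0,0,0,-10.3,-37.7,0,0,0,0,0,-10.3,-37.7,0,0,0,0,0,-10.3,-37.7,0,0,0,0,0,-10.3,-37.7,0,0,0,0,0,-10.3,-37.7,0,0,0,0,0,-10.3,-37.7,0,0,0,0,0,-10.3,-37.7,0,0,0,0,0,-10.3,-37.7,0,0,0,0,0],
)

```text
clock: 15.88
tcp_pos: [0.6655, -0.1136, 0.3978]
eef_rot: [[-1.0, -0.028, 0.0], [-0.028, 1.0, -0.0], [-0.0, -0.0, -1.0]]
contact_force: [1.0, -0.8, 0.4]
width: 0.0854
gripper_force: 0.0
```

Request:
play_rows(
  moves=[-10.3,-37.7,0,0,0,0,0,0,0,35,0,0,0,0,0,0,35,0,0,0,0,0,0,0,0,0,0,0,0,0,0,0,0,0,0,0,0,0,0,0,0,0,0,0,0,0,0,0,0],
)

```text
clock: 16.47
tcp_pos: [0.678, -0.1483, 0.3306]
eef_rot: [[-0.999, -0.033, 0.004], [-0.033, 0.999, -0.001], [-0.004, -0.001, -1.0]]
contact_force: [-0.1, 0.0, -0.1]
width: 0.0857
gripper_force: 0.0
```

```bash
python3 -c "
from plan import *
plan([(678.7,-149.3,261)],92)"
```

```text
t 16.47 p [ 678.  -148.3  330.6] yaw 91.9 tilt [ 0.0041 -0.0006] w 85.7 q7 1.72
shift [-0.3 -0.5 34.8] x 2 total [-0.7 -1.  69.6]
```

Request:
play_rows(
  moves=[0,-0.5,34,0,0,0,0,0,-0.5,34,0,0,0,0,0,0,0,0,0,0,0,0,0,0,0,0,0,0,0,0,0,0,0,0,1,0,0,0,0,0,0,1,0,0,0,0,0,0,1,0,0,0,0,0,0,1,0,0,0,0,0,0,1,0,0,0,0,0,0,1,0,0,0,0,0,0,1,0,0,0,0,0,0,1],
)

```text
clock: 17.47
tcp_pos: [0.6771, -0.1502, 0.2603]
eef_rot: [[-0.999, -0.032, 0.001], [-0.032, 0.999, -0.0], [-0.001, -0.0, -1.0]]
contact_force: [-0.5, -0.5, 4.1]
width: 0.0111
gripper_force: 41.2
```

```bash
python3 -c "
from plan import *
plan([(678.7,-149.3,412),(527.3,338,412)],92)"
```

```text
t 17.47 p [ 677.1 -150.2  260.3] yaw 91.9 tilt [ 0.0008 -0.0003] w 11.1 q7 1.72
shift [ -0.4   0.2 -37.9] x 4 total [  -1.6    0.8 -151.7]
shift [10.3 37.9  0. ] x 13 total [134.3 492.3   0. ]
```

Request:
play_rows(
  moves=[0,0,-37.9,0,0,0,1,0,0,-37.9,0,0,0,1,0,0,-37.9,0,0,0,1,0,0,-37.9,0,0,0,1,0,0,0,0,0,0,1,10.4,37.9,0,0,0,0,1,10.4,37.9,0,0,0,0,1,10.4,37.9,0,0,0,0,1,10.4,37.9,0,0,0,0,1],
)

```text
clock: 18.22
tcp_pos: [0.6293, 0.0015, 0.4106]
eef_rot: [[-0.999, -0.032, -0.001], [-0.032, 0.999, 0.0], [0.001, 0.0, -1.0]]
contact_force: [1.5, 0.1, -1.3]
width: 0.0109
gripper_force: 40.5
```

Request:
play_rows(
  moves=[10.4,37.9,0,0,0,0,1,10.4,37.9,0,0,0,0,1,10.4,37.9,0,0,0,0,1,10.4,37.9,0,0,0,0,1,10.4,37.9,0,0,0,0,1,10.4,37.9,0,0,0,0,1,10.4,37.9,0,0,0,0,1,10.4,37.9,0,0,0,0,1,10.4,37.9,0,0,0,0,1,0,0,0,0,0,0,1,0,0,0,0,0,0,1,0,0,0,0,0,0,1],
)

```text
clock: 19.22
tcp_pos: [0.5254, 0.338, 0.4105]
eef_rot: [[-0.999, -0.034, -0.001], [-0.034, 0.999, -0.001], [0.001, -0.001, -1.0]]
contact_force: [0.5, -0.8, -1.2]
width: 0.0112
gripper_force: 40.5
```

Request:
play_rows(
  moves=[0,0,0,0,0,0,1,0,0,0,0,0,0,1,0,0,0,0,0,0,1],
)

```text
clock: 19.47
tcp_pos: [0.5265, 0.3365, 0.4112]
eef_rot: [[-1.0, -0.03, 0.0], [-0.03, 1.0, -0.001], [-0.0, -0.001, -1.0]]
contact_force: [-0.5, -0.7, -1.2]
width: 0.011
gripper_force: 40.5
```

```bash
python3 -c "
from plan import *
plan([(525.7,337.8,264)],92)"
```

```text
t 19.47 p [526.5 336.5 411.2] yaw 91.7 tilt [ 0.0001 -0.0005] w 11.0 q7 0.88
shift [ 0.2  0.3 36.8] x 4 total [  0.7   1.3 147.2]
```

Request:
play_rows(
  moves=[0.2,0.5,25,0,0,0,1,0.2,0.5,25,0,0,0,1,0,0,20,0,0,0,1,0,0,20,0,0,0,1,0,0,20,0,0,0,1,0,0,20,0,0,0,1,0,0,12,0,0,0,1,0,0,5,0,0,0,1,0,0,0,0,0,0,1,0,0,0,0,0,0,1,0,0,0,0,0,0,1],
)

```text
clock: 20.38
tcp_pos: [0.5258, 0.339, 0.2651]
eef_rot: [[-0.999, -0.032, 0.001], [-0.032, 0.999, 0.001], [-0.001, 0.001, -1.0]]
contact_force: [-0.2, 0.2, -2.0]
width: 0.0112
gripper_force: 40.5
```

```bash
python3 -c "
from plan import *
plan([(525.7,337.8,263.5)],92);print(robot.sense()['contact_force'])"
```

```text
t 20.38 p [525.8 339.  265.1] yaw 91.8 tilt [0.0012 0.0008] w 11.2 q7 0.84
shift [ 0.1 -1.2  1.6] x 1 total [ 0.1 -1.2  1.6]
[-0.231269    0.24768195 -2.02410785]
```

Request:
play_rows(
  moves=[0,0,1.5,0,0,0,1,0,0,0,0,0,0,1,0,0,0,0,0,0,0,0,0,0,0,0,0,0,0,0,0,0,0,0,0,0,0,0,0,0,0,0,0,0,0,0,0,0,0,0,0,0,0,0,0,0,0,0,-38,0,0,0,0,0,0,-38,0,0,0,0,0,0,-38,0,0,0,0,0,0,-38,0,0,0,0],
)

```text
clock: 21.38
tcp_pos: [0.525, 0.3389, 0.4163]
eef_rot: [[-0.999, -0.033, -0.001], [-0.033, 0.999, -0.0], [0.001, -0.0, -1.0]]
contact_force: [0.4, 0.4, -0.0]
width: 0.0855
gripper_force: 0.0
```

Request:
play_rows(
  moves=[0,0,0,0,0,1.8,0,0,0,0,0,0,0,0,0,0,0,0,0,0,0,0,0,0,0,0,0,0],
)

```text
clock: 21.72
tcp_pos: [0.5248, 0.3386, 0.4132]
eef_rot: [[-1.0, -0.002, -0.002], [-0.002, 1.0, -0.002], [0.002, -0.002, -1.0]]
contact_force: [-0.7, 0.1, -0.8]
width: 0.0854
gripper_force: 0.0
```

```bash
python3 - <<'E'
from plan import *
plan([(674.4,-8.6,400),(674.4,-8.6,206)],90)
from workcell import get_image
import cv2
from h import *
d=get_image('top');w=pts(d);hsv=cv2.cvtColor(d['img'],cv2.COLOR_BGR2HSV).astype(int);H,S,V=hsv[...,0],hsv[...,1],hsv[...,2]
cv2.imwrite('pics/t4.png',d['img'])
stat(w,(w[...,2]>.097)&(w[...,2]<.125)&(S<60)&(np.hypot(w[...,0]-.527,w[...,1]-.339)<.06),'large')
stat(w,(w[...,2]>.068)&(w[...,2]<.09)&(np.hypot(w[...,0]-.6745,w[...,1]+.0086)<.04),'yel')
stat(w,(w[...,2]>.068)&(w[...,2]<.09)&(np.hypot(w[...,0]-.5715,w[...,1]+.082)<.04),'blue')
E
```

```text
t 21.72 p [524.8 338.6 413.2] yaw 90.1 tilt [-0.0024 -0.0017] w 85.4 q7 0.85
shift [-15.  -34.7   1.3] x 10 total [-149.6 -347.2   13.2]
shift [ 0.   0.  38.8] x 5 total [  0.   0. 194.]
large 194 mean [514.3 337.3 108.6] mid [518.1 338.1] circ [518.2 339. ] 36.7 ext [ 3.4 20.3] yaw -179.5
yel 477 mean [673.8  -8.4  74.5] mid [674.8  -8.3] circ [674.4  -9. ] 30.1 ext [14.9 15.2] yaw 160.3
blue 505 mean [571.3 -81.6  74.6] mid [571.3 -82.2] circ [572.  -81.9] 30.1 ext [14.9 15.1] yaw 133.2
```

View pics/t4.png

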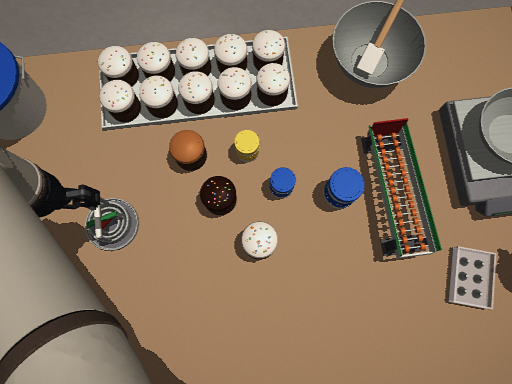

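The image shows all three cutters nested at about (112,225), and the cakes haven't moved. Next is the yellow tin.

Request:
play_rows(
  moves=[-15,-34.7,1,0,0,0,0,-15,-34.7,1,0,0,0,0,-15,-34.7,1,0,0,0,0,-15,-34.7,1,0,0,0,0,-15,-34.7,1,0,0,0,0,-15,-34.7,1,0,0,0,0,-15,-34.7,1,0,0,0,0,-15,-34.7,1,0,0,0,0,-15,-34.7,1,0,0,0,0,-15,-34.7,1,0,0,0,0,0,0,38,0,0,0,0,0,0,38,0,0,0,0],
)

```text
clock: 22.77
tcp_pos: [0.6772, -0.0127, 0.3287]
eef_rot: [[-1.0, 0.005, 0.004], [0.005, 1.0, -0.002], [-0.004, -0.002, -1.0]]
contact_force: [0.0, 1.0, -0.9]
width: 0.0853
gripper_force: 0.0
```

Request:
play_rows(
  moves=[0,0,0,0,0,0,0,0,0,0,0,0,0,0,0,0,0,0,0,0,0,0,0,0,0,0,0,0,0,0,0,0,0,0,0],
)

```text
clock: 23.18
tcp_pos: [0.6766, -0.007, 0.3316]
eef_rot: [[-1.0, -0.002, 0.004], [-0.002, 1.0, 0.0], [-0.004, 0.0, -1.0]]
contact_force: [-0.4, -0.1, -0.1]
width: 0.0859
gripper_force: 0.0
```

```bash
python3 - <<'E'
from plan import *
plan([(674.6,-8.6,206)],90)
from workcell import get_image
import cv2
from h import *
d=get_image('top');w=pts(d);hsv=cv2.cvtColor(d['img'],cv2.COLOR_BGR2HSV).astype(int);S=hsv[...,1]
stat(w,(w[...,2]>.097)&(w[...,2]<.125)&(S<60)&(np.hypot(w[...,0]-.527,w[...,1]-.339)<.06),'large')
E
```

```text
t 23.18 p [676.6  -7.  331.6] yaw 90.1 tilt [0.0042 0.0002] w 85.9 q7 1.47
shift [ 0.5 -0.4 31.4] x 4 total [  2.   -1.6 125.6]
large 261 mean [527.1 337.8 108.7] mid [528.5 339. ] circ [528.5 340.4] 47.0 ext [ 3.5 27.5] yaw -178.3
```

Request:
play_rows(
  moves=[0.5,-0.4,32,0,0,0,0,0.5,-0.4,32,0,0,0,0,0.5,-0.4,32,0,0,0,0,0.5,-0.4,29,0,0,0,0,0,0,0,0,0,0,0,0,0,0,0,0,0,0,0,0,0,0,0,0,0.6,0,0,0,0,0,0,1,0,0,0,0,0,0,1,0,0,0,0,0,0,1,0,0,0,0,0,0,1,0,0,0,0,0,0,1],
)

```text
clock: 24.23
tcp_pos: [0.6754, -0.0092, 0.2072]
eef_rot: [[-1.0, -0.001, 0.006], [-0.001, 1.0, 0.0], [-0.006, 0.0, -1.0]]
contact_force: [0.3, 0.4, 6.5]
width: 0.0593
gripper_force: 43.7
```

```bash
python3 -c "
from plan import *
plan([(676,-8,390),(500,-355,390),(500,-355,300)],90);s=robot.sense();print(s['gripper_force'],s['contact_force'])"
```

```text
t 24.23 p [675.4  -9.2 207.2] yaw 90.1 tilt [0.0058 0.0002] w 59.3 q7 1.45
shift [ -0.1   0.2 -36.6] x 5 total [  -0.6    1.2 -182.8]
shift [ 17.6 -34.7   0. ] x 10 total [ 176. -347.    0.]
shift [ 0.  0. 30.] x 3 total [ 0.  0. 90.]
43.72436285018921 [0.30453146 0.44143569 6.53987528]
```

Request:
play_rows(
  moves=[0,0,-36.6,0,0,0,1,0,0,-36.6,0,0,0,1,0,0,-36.6,0,0,0,1,0,0,-36.6,0,0,0,1,0,0,-36.6,0,0,0,1,15,-34.6,0,0,0,0,1,15,-34.6,0,0,0,0,1,15,-34.6,0,0,0,0,1,15,-34.6,0,0,0,0,1,15,-34.6,0,0,0,0,1],
)

```text
clock: 25.07
tcp_pos: [0.5977, -0.1839, 0.3881]
eef_rot: [[-1.0, -0.001, 0.001], [-0.001, 1.0, -0.001], [-0.001, -0.001, -1.0]]
contact_force: [-0.3, -0.3, -1.8]
width: 0.0591
gripper_force: 44.5
```

Request:
play_rows(
  moves=[15,-34.6,0,0,0,0,1,15,-34.6,0,0,0,0,1,15,-34.6,0,0,0,0,1,15,-34.6,0,0,0,0,1,15,-34.6,0,0,0,0,1,0,0,0,0,0,0,1,0,0,0,0,7,0,1,0,0,0,0,0,0,1,0,0,0,0,0,0,1,0,0,0,0,0,0,1,0,0,0,0,0,0,1],
)

```text
clock: 25.98
tcp_pos: [0.5245, -0.3548, 0.3871]
eef_rot: [[-0.993, -0.003, -0.119], [-0.003, 1.0, -0.0], [0.119, -0.0, -0.993]]
contact_force: [0.1, -0.3, -1.9]
width: 0.059
gripper_force: 44.5
```

```bash
cat > lane.py <<'E'
import numpy as np
from workcell import robot
def lane(x,clear,L=207.2,y=-355.):
    s=robot.sense();R=s['eef_rot'];p=s['tcp_pos']*1e3
    b=p+R[:,2]*L; t=np.array([525+x,y,62-.123*x+clear])
    print('tilt deg',np.degrees(np.arctan2(-R[0,2],-R[2,2])),'x-roll',R[1,2],'base lane',np.round(b-[525,-355,0],1),'shift tool',np.round(R.T@(t-b),1),'w',s['width'],'q7',s['joint_positions'][6],s['clock'],np.round(s['contact_force'],1))
E
python3 -c "
from lane import *
lane(-25,2)"
```

```text
tilt deg 6.856496449391871 x-roll -0.000319712182652456 base lane [-2.530e+01  1.000e-01  1.813e+02] shift tool [-1.390e+01 -1.000e-01  1.134e+02] w 0.059042931308485286 q7 2.060802116173216 25.9833 [ 0.1 -0.3 -1.9]
```

Request:
play_rows(
  moves=[-3.5,0,28,0,0,0,1,-3.5,0,28,0,0,0,1,-3.5,0,25,0,0,0,1,-3.4,0,20,0,0,0,1,0,0,9,0,0,0,1,0,0,3,0,0,0,1,0,0,0,0,0,0,1,0,0,0,0,0,0,1,0,0,0,0,0,0,1,0,0,0,0,0,0,1],
)

```text
clock: 26.82
tcp_pos: [0.5247, -0.356, 0.2746]
eef_rot: [[-0.993, -0.001, -0.119], [-0.001, 1.0, -0.002], [0.119, -0.001, -0.993]]
contact_force: [0.1, -0.6, -3.1]
width: 0.0593
gripper_force: 44.5
```

```bash
python3 -c "
from lane import *
lane(-25,0)
from workcell import get_image
import cv2
cv2.imwrite('pics/s3.png',get_image('scene')['img'])"
```

```text
tilt deg 6.85816805408277 x-roll -0.0015871314542070841 base lane [-25.1  -1.3  68.9] shift tool [-0.5  1.3  3.7] w 0.059326770355948605 q7 2.0390548281335517 26.8167 [ 0.1 -0.6 -3.1]
```

View pics/s3.png

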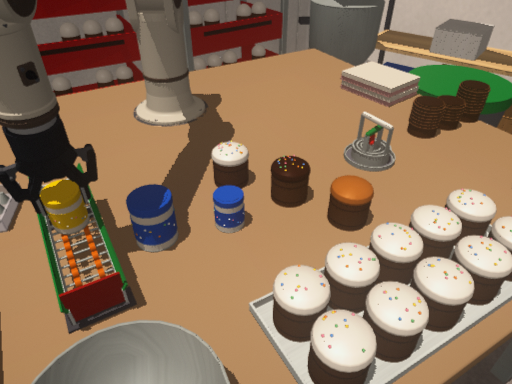

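The yellow tin, at (65,205), sits squarely between the guides. The nest on the tray at (370,145) looks right. I'll lower it the last 2 mm and release.

Request:
play_rows(
  moves=[0,0.6,2,0,0,0,1,0,0,0,0,0,0,1,0,0,0,0,0,0,0,0,0,0,0,0,0,0,0,0,0,0,0,0,0,0,0,0,0,0,0,0,0,0,0,0,0,0,0,0,0,0,0,0,0,0,0,0,0,0,0,0,0,0,0,0,0,0,0,0,0,0,0,0,0,0,0],
)

```text
clock: 27.78
tcp_pos: [0.5238, -0.355, 0.2709]
eef_rot: [[-0.993, -0.001, -0.122], [-0.001, 1.0, -0.0], [0.122, 0.0, -0.993]]
contact_force: [0.1, 0.5, -0.7]
width: 0.0855
gripper_force: 0.0
```

Request:
play_rows(
  moves=[0,0,0,0,0,0,0,0,0,0,0,0,0,0,0,0,0,0,0,0,0,0,0,-36,0,0,0,0,0,0,-36,0,0,0,0,0,0,-36,0,0,0,0,0,0,0,0,-7,0,0,0,0,0,0,0,0,0],
)

```text
clock: 28.45
tcp_pos: [0.5375, -0.3559, 0.3817]
eef_rot: [[-1.0, -0.0, 0.01], [-0.0, 1.0, -0.004], [-0.01, -0.004, -1.0]]
contact_force: [-1.1, -0.5, -1.1]
width: 0.0858
gripper_force: 0.0
```

```bash
python3 - <<'E'
from plan import *
plan([(571.8,-82,385),(571.8,-82,330),(571.8,-82,206)],90)
from workcell import get_image
import cv2
from h import *
d=get_image('scene');w=pts(d);hsv=cv2.cvtColor(d['img'],cv2.COLOR_BGR2HSV).astype(int);H,S,V=hsv[...,0],hsv[...,1],hsv[...,2]
stat(w,(H>22)&(H<33)&(S>150)&(w[...,1]<-.25)&(w[...,2]>.12),'yel')
cv2.imwrite('pics/s4.png',d['img'])
E
```

```text
t 28.45 p [ 537.5 -355.9  381.7] yaw 90.0 tilt [ 0.0097 -0.0041] w 85.8 q7 2.09
shift [-4.9 39.1 -0.5] x 7 total [-34.3 273.9  -3.3]
shift [ 0.   0.  27.5] x 2 total [ 0.  0. 55.]
shift [ 0.  0. 31.] x 4 total [  0.   0. 124.]
yel 1032 mean [ 632.5 -353.8  124.9] mid [ 630.8 -353.1] circ [ 630.8 -353.9] 30.2 ext [14.5 14.6] yaw 112.6
```

View pics/s4.png

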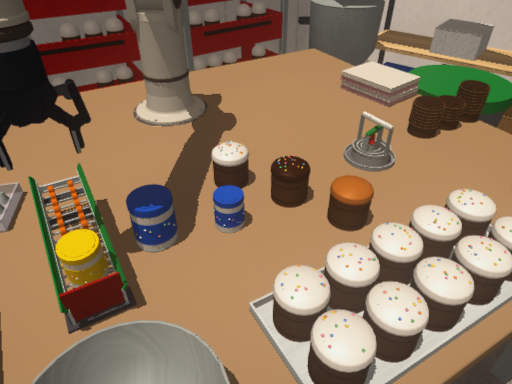

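The yellow tin is upright near the stop, with its lid at (78,250). Next is the blue tin.

Request:
play_rows(
  moves=[-4.9,39.1,0,0,0,0,0,-4.9,39.1,0,0,0,0,0,-4.9,39.1,0,0,0,0,0,-4.9,39.1,0,0,0,0,0,-4.9,39.1,0,0,0,0,0,-4.9,39.1,0,0,0,0,0,-4.9,39.1,0,0,0,0,0,0,0,27,0,0,0,0,0,0,27,0,0,0,0,0,0,0,0,0,0,0,0,0,0,0,0,0,0,0,0,0,0,0,0,0],
)

```text
clock: 29.5
tcp_pos: [0.5709, -0.082, 0.324]
eef_rot: [[-1.0, -0.0, -0.002], [-0.0, 1.0, -0.0], [0.002, -0.0, -1.0]]
contact_force: [1.0, 0.3, 0.7]
width: 0.0853
gripper_force: 0.0
```

Request:
play_rows(
  moves=[0,0,0,0,0,0,0,0,0,0,0,0,0,0,0,0,0,0,0,0,0],
)

```text
clock: 29.75
tcp_pos: [0.5714, -0.0818, 0.3254]
eef_rot: [[-1.0, -0.0, 0.002], [-0.0, 1.0, -0.0], [-0.002, -0.0, -1.0]]
contact_force: [-0.4, 0.1, 0.2]
width: 0.0853
gripper_force: 0.0
```

```bash
python3 - <<'E'
from plan import *
plan([(571.8,-82,206)],90)
from workcell import get_image
import cv2
from h import *
for n in('scene','top'):
    d=get_image(n);w=pts(d);hsv=cv2.cvtColor(d['img'],cv2.COLOR_BGR2HSV).astype(int);H,S,V=hsv[...,0],hsv[...,1],hsv[...,2]
    stat(w,(H>22)&(H<33)&(S>150)&(w[...,1]<-.25)&(w[...,2]>.12),'yel'+n)
E
```

```text
t 29.75 p [571.4 -81.8 325.4] yaw 90.0 tilt [ 0.0018 -0.0004] w 85.3 q7 1.59
shift [-0.1 -0.1 39.8] x 3 total [ -0.4  -0.2 119.4]
yelscene 925 mean [ 652.2 -353.7  122.7] mid [ 654.  -353.1] circ [ 654.5 -353.2] 29.6 ext [12.8 14.8] yaw 94.1
yeltop 325 mean [ 645.7 -352.6  122.7] mid [ 648.6 -352.6] circ [ 649.8 -352. ] 28.6 ext [12.7 13.8] yaw 80.1
```

Request:
play_rows(
  moves=[0,0,35,0,0,0,0,0,0,35,0,0,0,0,0,0,30,0,0,0,0,0,0,18,0,0,0,0,0,0,0,0,0,0,0,0,0,0,0,0,0,0,0,0,0,0,0,0,0.6,0,0,0,0,0,0,1,0,0,0,0,0,0,1,0,0,0,0,0,0,1,0,0,0,0,0,0,1,0,0,0,0,0,0,1],
)

```text
clock: 30.85
tcp_pos: [0.5722, -0.0815, 0.2084]
eef_rot: [[-1.0, -0.001, 0.004], [-0.001, 1.0, -0.001], [-0.004, -0.001, -1.0]]
contact_force: [-1.0, -0.5, 6.6]
width: 0.0593
gripper_force: 43.7
```

```bash
python3 -c "
from plan import *
plan([(571.8,-82,385),(450,-355,385)],90);s=robot.sense();print(s['gripper_force'],s['contact_force'])"
```

```text
t 30.85 p [572.2 -81.5 208.4] yaw 90.1 tilt [ 0.0041 -0.0007] w 59.3 q7 1.56
shift [  0.1  -0.1 -35.3] x 5 total [   0.4   -0.5 -176.6]
shift [ 15.2 -34.1   0. ] x 8 total [ 121.8 -273.     0. ]
43.6736261844635 [-0.95377028 -0.45507021  6.59420947]
```

Request:
play_rows(
  moves=[0,0,-35.4,0,0,0,1,0,0,-35.4,0,0,0,1,0,0,-35.4,0,0,0,1,0,0,-35.4,0,0,0,1,0,0,-35.4,0,0,0,1,12.2,-34.2,0,0,0,0,1,12.2,-34.2,0,0,0,0,1,12.2,-34.2,0,0,0,0,1,12.2,-34.2,0,0,0,0,1,12.2,-34.2,0,0,0,0,1],
)

```text
clock: 31.68
tcp_pos: [0.5091, -0.2536, 0.3839]
eef_rot: [[-1.0, -0.002, 0.001], [-0.002, 1.0, -0.0], [-0.001, -0.0, -1.0]]
contact_force: [0.5, -0.6, -1.9]
width: 0.0593
gripper_force: 44.6
```

Request:
play_rows(
  moves=[12.2,-34.2,0,0,0,0,1,12.2,-34.2,0,0,0,0,1,12.2,-34.2,0,0,0,0,1,0,0,0,0,0,0,1,0,0,0,0,7,0,1,0,0,0,0,0,0,1,0,0,0,0,0,0,1,0,0,0,0,0,0,1,0,0,0,0,0,0,1],
)

```text
clock: 32.43
tcp_pos: [0.474, -0.3543, 0.3833]
eef_rot: [[-0.993, -0.002, -0.12], [-0.002, 1.0, -0.0], [0.12, 0.0, -0.993]]
contact_force: [0.5, 0.2, -0.9]
width: 0.0591
gripper_force: 44.6
```

```bash
python3 - <<'E'
from lane import *
lane(-75,1,L=208.4,y=-354.5)
from workcell import get_image
import cv2
from h import *
for n in('scene','top'):
    d=get_image(n);w=pts(d);hsv=cv2.cvtColor(d['img'],cv2.COLOR_BGR2HSV).astype(int);H,S,V=hsv[...,0],hsv[...,1],hsv[...,2]
    stat(w,(H>22)&(H<33)&(S>150)&(w[...,1]<-.25)&(w[...,2]>.115),'yel'+n)
E
```

```text
tilt deg 6.871440465545694 x-roll -0.00014012347488268426 base lane [-76.    0.7 176.4] shift tool [-13.4  -0.2 103.3] w 0.0590908969628823 q7 2.1035844343431873 32.4333 [ 0.5  0.2 -0.9]
yelscene 1117 mean [ 656.1 -353.8  122. ] mid [ 654.9 -353.2] circ [ 654.9 -353.2] 30.0 ext [14.4 14.7] yaw 135.7
yeltop 442 mean [ 650.7 -352.7  121.6] mid [ 650.8 -353.4] circ [ 651.3 -353. ] 28.9 ext [13.9 14.7] yaw -175.5
```

Request:
play_rows(
  moves=[-3.4,0,27,0,0,0,1,-3.4,0,27,0,0,0,1,-3.4,0,22,0,0,0,1,-3.3,0,15,0,0,0,1,0,0,8,0,0,0,1,0,0,3,0,0,0,1,0,0,0,0,0,0,1,0,0,0,0,0,0,1,0,0,0,0,0,0,1,0,0,0,0,0,0,1],
)

```text
clock: 33.37
tcp_pos: [0.4751, -0.3553, 0.2816]
eef_rot: [[-0.993, -0.001, -0.12], [-0.001, 1.0, -0.001], [0.12, -0.001, -0.993]]
contact_force: [0.2, 0.0, -1.7]
width: 0.0594
gripper_force: 44.6
```

```bash
python3 - <<'E'
from lane import *
lane(-75,0,L=208.4,y=-354.5)
E
```

```text
tilt deg 6.88581194785701 x-roll -0.0014094031169118765 base lane [-74.9  -0.6  74.7] shift tool [-0.3  1.1  3.4] w 0.0593699501368931 q7 2.08144523368875 33.3667 [ 0.2  0.  -1.7]
```

Request:
play_rows(
  moves=[0,0.5,2,0,0,0,1,0,0,0,0,0,0,1,0,0,0,0,0,0,0,0,0,0,0,0,0,0,0,0,0,0,0,0,0,0,0,0,0,0,0,0,0,0,0,0,0,0,0,0,0,0,0,0,0,0,0,0,0,0,0,0,0,0,0,0,0,0,0,0,0,0,0,0,0,0,0],
)

```text
clock: 34.28
tcp_pos: [0.4744, -0.3545, 0.2782]
eef_rot: [[-0.993, -0.001, -0.122], [-0.001, 1.0, -0.0], [0.122, 0.0, -0.993]]
contact_force: [-0.6, 0.4, -0.7]
width: 0.0854
gripper_force: 0.0
```

Request:
play_rows(
  moves=[0,0,0,0,0,0,0,0,0,-36,0,0,0,0,0,0,-36,0,0,0,0,0,0,-36,0,0,0,0,0,0,0,0,-7,0,0,0,20,0,0,0,0,0,0,20,0,0,0,0,0,0,20,0,0,0,0,0,0,0,0,0,0,0,0],
)

```text
clock: 35.03
tcp_pos: [0.4882, -0.29, 0.3856]
eef_rot: [[-1.0, -0.006, 0.0], [-0.006, 1.0, 0.003], [-0.0, 0.003, -1.0]]
contact_force: [0.2, 0.0, -0.3]
width: 0.0857
gripper_force: 0.0
```

Request:
play_rows(
  moves=[0,0,0,0,0,0,0,0,0,0,0,0,0,0,0,0,0,0,0,0,0,0,0,0,0,0,0,0,0,0,0,0,0,0,0,0,0,0,0,0,0,0,0,0,0,0,0,0,0,0,0,0,0,0,0,0,0,0,0,0,0,0,0,0,0,0,0,0,0,0,0,0,0,0,0,0,0,0,0,0,0,0,0,0],
)

```text
clock: 36.03
tcp_pos: [0.4876, -0.2944, 0.3855]
eef_rot: [[-1.0, -0.001, 0.0], [-0.001, 1.0, 0.0], [-0.0, 0.0, -1.0]]
contact_force: [-0.3, 0.2, -0.3]
width: 0.0853
gripper_force: 0.0
```

Request:
play_rows(
  moves=[0,0,0,0,0,0,0,0,0,0,0,0,0,0,0,0,0,0,0,0,0,0,0,0,0,0,0,0,0,0,0,0,0,0,0,0,0,0,0,0,0,0,0,0,0,0,0,0,0,0,0,0,0,0,0,0,0,0,0,0,0,0,0,0,0,0,0,0,0,0,0,0,0,0,0,0,0,0,0,0,0,0,0,0],
)

```text
clock: 37.03
tcp_pos: [0.4875, -0.2945, 0.3854]
eef_rot: [[-1.0, -0.001, -0.0], [-0.001, 1.0, 0.0], [0.0, 0.0, -1.0]]
contact_force: [0.6, 0.2, 0.7]
width: 0.0852
gripper_force: 0.0
```

```bash
cat > chk.py <<'E'
from workcell import get_image,robot
import cv2
from h import *
for n in('scene','top'):
    d=get_image(n);w=pts(d);hsv=cv2.cvtColor(d['img'],cv2.COLOR_BGR2HSV).astype(int);H,S,V=hsv[...,0],hsv[...,1],hsv[...,2]
    cv2.imwrite(f'pics/{n}_{robot.sense()["clock"]:.1f}.png',d['img'])
    stat(w,(H>22)&(H<33)&(S>150)&(w[...,1]<-.28)&(w[...,2]>.115),'yel '+n)
    stat(w,(H>105)&(H<125)&(S>150)&(w[...,1]<-.3)&(w[...,1]>-.41)&(w[...,2]>.12)&(w[...,2]<.17),'blue '+n)
print(robot.sense()['clock'])
E
python3 chk.py; ls pics
```

```text
yel scene 1127 mean [ 655.8 -353.7  122. ] mid [ 651.5 -353.1] circ [ 650.8 -357.4] 34.6 ext [14.5 14.8] yaw 151.8
blue scene 972 mean [ 597.6 -353.   129. ] mid [ 594.7 -352.7] circ [ 595.4 -352.5] 29.9 ext [14.7 15. ] yaw 98.8
yel top 438 mean [ 650.7 -352.8  121.7] mid [ 651.2 -352.5] circ [ 651.3 -353. ] 29.3 ext [14.  14.6] yaw -174.7
blue top 474 mean [ 592.5 -348.7  128.5] mid [ 591.8 -351.6] circ [ 592.4 -351.4] 30.4 ext [12.7 16.1] yaw 131.0
37.1333
s3.png
s4.png
scene0.png
scene_37.1.png
t2.png
t3.png
t4.png
top0.png
top_37.1.png
w1.png
w2.png
```

View pics/scene_37.1.png

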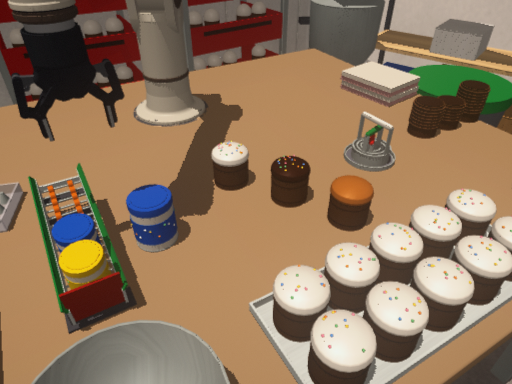

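Request:
play_rows(
  moves=[0,0,0,0,0,0,0,0,0,0,0,0,0,0,0,0,0,0,0,0,0,0,0,0,0,0,0,0,0,0,0,0,0,0,0,0,0,0,0,0,0,0,0,0,0,0,0,0,0,0,0,0,0,0,0,0,0,0,0,0,0,0,0,0,0,0,0,0,0,0],
)

```text
clock: 37.97
tcp_pos: [0.4875, -0.2944, 0.3854]
eef_rot: [[-1.0, -0.001, -0.0], [-0.001, 1.0, 0.0], [0.0, 0.0, -1.0]]
contact_force: [0.6, -0.0, -1.0]
width: 0.0852
gripper_force: 0.0
```

```bash
python3 chk.py
```

```text
yel scene 1123 mean [ 655.8 -353.7  122.1] mid [ 653.2 -353.2] circ [ 652.7 -354.5] 31.4 ext [14.4 14.8] yaw 141.8
blue scene 975 mean [ 597.8 -353.   129. ] mid [ 595.1 -352.7] circ [ 595.4 -352.3] 30.2 ext [14.8 15.1] yaw 85.4
yel top 438 mean [ 650.8 -352.9  121.7] mid [ 651.3 -353. ] circ [ 650.9 -353.6] 30.1 ext [14.  14.6] yaw -172.9
blue top 473 mean [ 592.5 -348.6  128.4] mid [ 592.4 -351.1] circ [ 591.6 -350.9] 30.2 ext [12.7 16.1] yaw 130.1
38.0667
```

The picture shows yellow (82,260) at the stop with blue (75,233) right behind it. The cutters are nested at (370,145) and the cakes are in place. Nothing moved between the last two checks, so I'm handing in.

```bash
python3 -c "
from workcell import robot
print(robot.job_done())"
```

```text
the job is handed in; nothing more can be done
None
```

I handed the job in at about 38 s: the cutters are nested flat on the tray, yellow is at the stop with blue right behind it, and the cakes look unmoved in the last picture; no verdict came back.

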